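# Clamp a re-glued phone in a screw press

### The arm

A 7-joint arm with a two-finger parallel gripper is mounted at the origin on the work surface. World frame = base frame: x ahead of the robot, y to its left, z up, the work surface at z = 0. Lengths are in m, angles in rad, forces in N, time in s.
With the tool pointing down it reaches from about 0.425 to 0.825 m from the base axis. Payload 3.6 kg.
Tool frame: the origin (TCP) lies where the fingers leave the gripper's body, on its centre line; the fingertips stand 73 mm ahead of it and the grasp point (between the pads) lies 54 mm ahead of it; z points along the fingers, y is the line along which they close (so a half turn about z gives the same grasp; the last joint's range is limited). The gripper opens to 85 mm and grips with 20 to 120 N. Pads are 22 mm wide; open, the fingers measure 114 mm over their backs; the gripper's body (76 mm by 85 mm) begins 54 mm behind the grasp point. The pads swing forward as they close: fully open they stand 13 mm farther back than shut.
Start: joints at [1.216, 0.615, -0.013, 1.423, 0.008, 1.103, -0.04], TCP at [0.21, -0.615, 0.304] pointing down, gripper open.
Joint ranges: [-3.12, 3.12], [-0.3, 2.06], [-1.34, 1.32], [0.26, 2.42], [-1.36, 4.5], [0.01, 1.98], [-2.84, 2.84]. Speed limits (rad/s): [2.79, 2.79, 3.14, 3.14, 3.14, 3.14, 3.14].

### API

Orientations are given as a rotation vector (axis times angle).
In Python, from station import arm, get_image, job gives the robot as it stands.
- The arm moves only by the shell command python3 -m handwheel 'ROWS' [FORCE]. ROWS is JSON, a list of rows, each a list of 3 entries, a list of its own where there are three numbers: the turn, a rotation vector about the world's x, y, z in rad, then the shift along the world's x, y, z in m, then the opening, from 0 (shut) to 1 (fully open). In form: [[[ax, ay, az], [dx, dy, dz], fingers], ...]. A call has 1 to 12 rows; each row is the pose to reach, as a shift and turn from the pose commanded when the call began; what a row does not reach only later rows make up. A row lasts 1/12 s, in which the tool goes at most 41.7 mm and 7.16 degrees, less where a joint would pass 70% of its speed; a pose out of reach is approached as far as the arm can. A call with a gripper value outside its range is refused whole. The fingers move at their own pace and stop on an object; FORCE is the grip in N (left out, the last holds). Time passes only in rows, so rows that repeat a pose let the fingers close. It gives the time, the measured TCP pose, the force, the opening and the grip force at its end, in the units of the state.
- arm.get_state(): the state, without advancing time (a new reading comes with each control period).
- get_image(name): name is "scene" or "top" or "wrist"; returns a dict with "image" (400x640x3 uint8, red, green, blue), "fx", "fy", "cx", "cy" (pixels), "R" (3x3) and "t" (3): a world point X has camera coordinates R X + t. Camera axes: x right, y down, z forward; pixel columns grow to the right and rows downward; lengths in m; the calibration is good to about 2 mm. A picture is of the moment at which its call begins. There is no depth.
- job.sign_off(): hands the job in; it is judged then, once.
The state is a dict: "t": time; "joints": joint angles; "qvel": joint speeds; "effort": joint torques, N m; "ee_pos": TCP position; "tcp_rot": TCP orientation; "force": force on the tool from outside, world axes, zero at the start; "wrist_torque": the same for the moment, N m; "opening": finger opening in m; "finger_force": force on a finger pad.
Only numpy, scipy, OpenCV 4.12 (cv2) and the standard library are available. Lean on these libraries where they do the work, as an engineer would, in place of code of your own. Each camera call takes 0.05 s, during which the arm holds its last target. There are 200 camera calls.

### The job

The phone's screen has just been re-glued: push the phone gently along the bed of the small press until it is fully home against the orange end stop, then screw the red knob down, clockwise seen from above and letting your hand go down with it, until the foot holds the phone with about 30 newtons (about a tenth of a turn past first touch). Never squeeze or shove the phone hard, leave everything else on the shelf where it is, and let go.

Things in the scene. Friction and masses are not known exactly. Their poses are not given: they have to be found in the camera images.
- press: Fixed aluminium screen press. Its bed is a plate 190 (x) x 120 (y) x 12 mm; origin: centre of the plate's underside, on the shelf; +x runs from the open front end (nearer the robot) to the orange end stop. Two rails, 6 mm high, inner faces at y = +-37.5 mm, from x = -82 to +88 mm, guide the phone.
- stop (a point): Foot of the inner face of the press's orange end stop, at press x = +88 mm, y = 0, on the bed (12 mm above the shelf). The stop is rubber, firm, 9 mm high and 60 mm wide.
- bridge_top (a point): Middle of the top of the dark steel bridge over the bed, at press x = +20 mm, y = 0, 58 mm above the shelf. The cross bar is 22 mm along x, 118 mm along y and 12 mm high; its posts, 16 x 12 mm, stand at y = +-53 mm. The knob's stem passes through it here.
- phone: Loose black phone, 148 (x) x 72 (y) x 9 mm, about 0.19 kg, flat on the bed between the rails, screen up; origin: centre of its underside; x axis parallel to the press's x. It starts 20 to 42 mm short of the end stop; fully home its origin is at press x = +14 mm and its front edge at x = -60 mm. It slides with 1 to 2 N. Push on its front edge.
- knob_grip (a point): Centre of the red knob, an upright round knob 38 mm in diameter and 20 mm tall (this point is on its axis, 10 mm below its top). It starts 102 mm above the shelf and comes down as the knob is turned; the space around it is free above the cross bar (58 mm).
- knob (a joint): Turn of the red knob in rad, growing clockwise seen from above, from 0 (the top, at the start) to 5.0. It is on a quick-lead screw: knob, stem and foot go down 25 mm a turn (3.98 mm per rad). The screw turns with a steady friction of about 0.25 N m and stays where it is left. Take the knob anew every 1.5 rad or so. In a hand at rest the friction may push either way.
- foot_spot (a point): The point of the phone's top face under the foot when the phone is home (press x = +20 mm, y = 0, 21 mm above the shelf). The foot, a 26 mm rubber disc on a spring of 12 N/mm, is not reported: at knob joint 0 it hangs 3 to 12 mm above this, unknown, so feel for it. From there the turning torque rises by 0.004 N m per N of foot force, 0.19 N m per rad.
- cup: Bystander: white ceramic cup with a green clip-on lid, 82 mm across, 98 mm high; origin: centre of its underside.
- power_bank: Bystander: grey power bank 70 x 140 x 16 mm lying flat; origin: centre of its underside.
- whistle: Bystander: small steel whistle, about 45 mm long, 20 mm high; origin: under its round barrel, on the shelf.
- glue: Bystander: small closed glue bottle, 32 mm across, 85 mm high; origin: centre of its underside.
- driver: Bystander: screwdriver 140 mm long lying flat; origin: on the shelf under its middle.
Things that resemble listed ones, but are neither listed nor needed, are in the scene too. What is shaped like the press but pink or purple is not meant.

How it is judged:
On the way:
1. the phone is fully home against the end stop, before it is clamped (x of phone in the frame of press above 0.0115 m and value of joint knob below 0.5 rad), for 0.2 s.
At the end, for the whole second after the job is handed in: The phone is home within 2.5 mm of the end stop, and the foot alone holds it down with 15 to 45 N, knob and phone at rest (x of phone in the frame of press above 0.0115 m and contact force between foot_c0 and phone between 15 and 45 N and linear speed of phone below 0.01 m/s and not (velocity of joint knob above 0.05 rad/s) and not (velocity of joint knob below -0.05 rad/s)); the robot touches nothing.
It fails at once if the foot squeezes the phone with more than 60 N (contact force between foot_c0 and phone above 60 N).
It fails at once if the robot shoves the phone with more than 40 N (contact force between the fingers and phone above 40 N).
It fails at once if a bystander is moved by more than 15 mm (distance of any of cup, power_bank, whistle, glue, driver from where it was at the start of the episode above 0.015 m).
It also fails if it takes over 72 s, if anything falls off the work surface, if the arm or the gripper's body presses on something with over 40 N, if the wrist force passes 120 N, or if a joint passes its speed limit or range.

## Working session

There is one attempt and no reset: what is moved stays moved. The work goes in short steps, Python scripts to look and compute and a shell command to move; the robot and the scene stay as the last step left them, time stands still between calls to the robot, and variables do not carry over. Pictures are saved under pics/ and viewed, at most 10 in all, crops included, and the job is handed in when it is done.

```bash
mkdir -p pics; ls
python3 - <<'E'
from station import arm,get_image
import cv2,pickle
s=arm.get_state(); print({k:s[k] for k in ('t','ee_pos','tcp_rot','force','opening')})
for n in ("scene","top"):
    d=get_image(n); pickle.dump(d,open(f'pics/{n}0.pkl','wb')); cv2.imwrite(f'pics/{n}0.png',d['image'][:,:,::-1]); print(n,d['fx'],d['t'])
E
```

```text
pics
{'t': 0.0, 'ee_pos': array([ 0.20969491, -0.61463004,  0.30271754]), 'tcp_rot': array([-3.09669534e+00, -5.13794886e-01,  7.39440367e-04]), 'force': array([-0.15310763,  0.5226284 , -0.76699909]), 'opening': 0.08570428121931384}
scene 427.63279958505484 [ 0.3679914  -0.14285548  1.47856448]
top 363.8505436647483 [0.01670701 0.45060499 1.01441982]
```

View pics/top0.png

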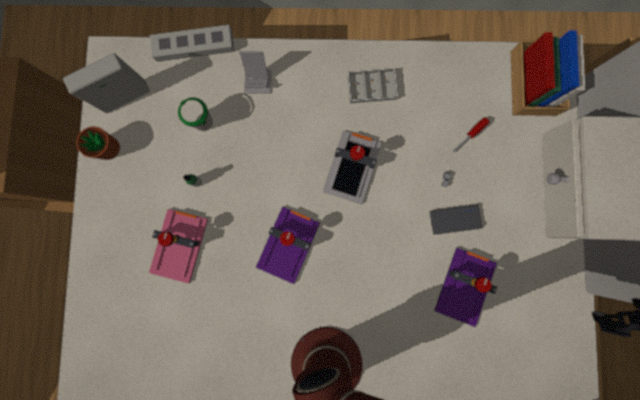

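View pics/scene0.png

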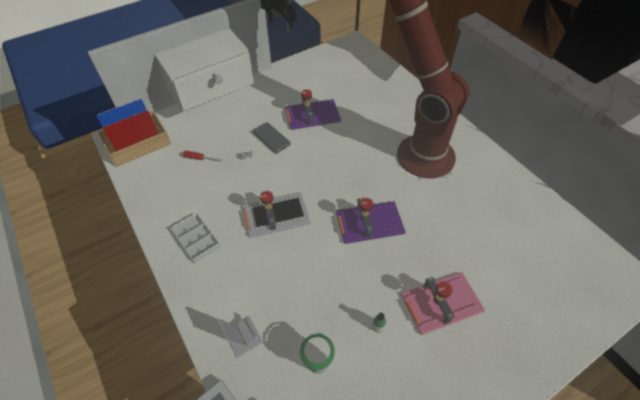

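The top view shows four press-shaped things: pink (180,245), purple (288,243), purple (467,285), and an aluminium one with the black phone at (353,167). The aluminium one fits the description; in the scene view it is at (275,213). I'll confirm it in an enlarged crop.

```bash
cat > h.py <<'E'
import pickle,numpy as np,cv2
def ray(d,u,v):
    R=np.array(d['R']);t=np.array(d['t'])
    return -R.T@t, R.T@np.array([(u-d['cx'])/d['fx'],(v-d['cy'])/d['fy'],1])
def at_z(d,u,v,z):
    c,r=ray(d,u,v); return c+r*(z-c[2])/r[2]
def proj(d,X):
    p=np.array(d['R'])@np.array(X)+np.array(d['t']); return np.array([d['fx']*p[0]/p[2]+d['cx'],d['fy']*p[1]/p[2]+d['cy']])
E
python3 - <<'E'
import pickle,cv2,numpy as np
t=pickle.load(open('pics/top0.pkl','rb'))['image'][120:210,310:395]
s=pickle.load(open('pics/scene0.pkl','rb'))['image'][185:245,235:320]
a=cv2.resize(t,None,fx=6,fy=6,interpolation=cv2.INTER_CUBIC)
cv2.imwrite('pics/ctop.png',a[:,:,::-1]); 
b=cv2.resize(s,None,fx=8,fy=8,interpolation=cv2.INTER_CUBIC)
cv2.imwrite('pics/cscene.png',b[:,:,::-1])
E
```

```text
(no output)
```

View pics/ctop.png

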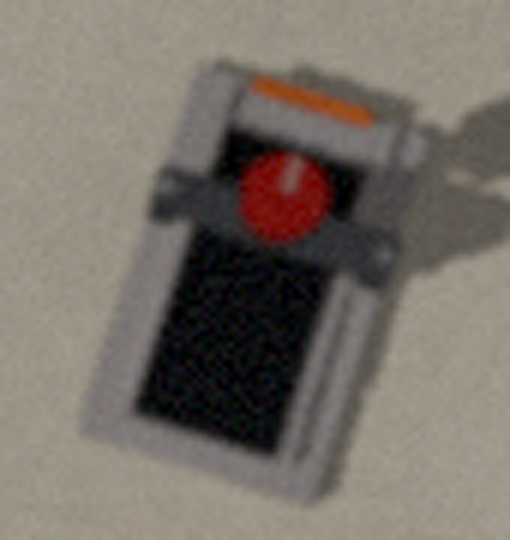

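View pics/cscene.png

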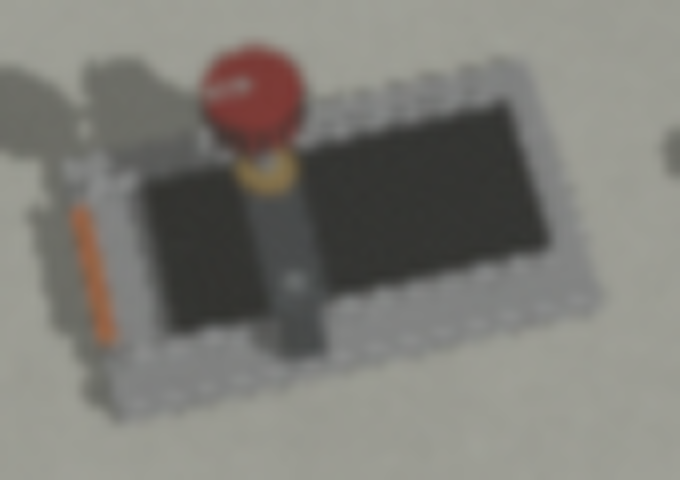

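Confirmed: the silver press holds the black phone. The orange stop is at crop (312,100), the knob at (284,195), and the phone's front edge runs from (135,412) to (278,455). Next I fit the pose using both views.

Run:
```python
import pickle,numpy as np
from scipy.optimize import least_squares
from h import *
T=pickle.load(open('pics/top0.pkl','rb'));S=pickle.load(open('pics/scene0.pkl','rb'))
ft=lambda x,y:((x+.5)/6-.5+310,(y+.5)/6-.5+120)
fs=lambda x,y:((x+.5)/8-.5+235,(y+.5)/8-.5+185)
# (cam,pix,kind,local)
O=[(T,ft(83,432),0,(-.095,.06,.012)),(T,ft(318,505),0,(-.095,-.06,.012)),(T,ft(205,65),0,(.095,.06,.012)),
(T,ft(284,195),0,(.02,0,.112)),(T,ft(135,412),1,(-.074,.036,.009)),(T,ft(278,455),1,(-.074,-.036,.009)),
(S,fs(600,303),0,(-.095,.06,.012)),(S,fs(525,62),0,(-.095,-.06,.012)),(S,fs(253,85),0,(.02,0,.112)),(S,fs(122,415),0,(.095,.06,.006)),
(S,fs(548,245),1,(-.074,.036,.009)),(S,fs(510,103),1,(-.074,-.036,.009)),(S,fs(170,335),1,(.074,.036,.009)),(S,fs(145,185),1,(.074,-.036,.009))]
def f(p):
    r=[]
    c,s=np.cos(p[2]),np.sin(p[2])
    for d,px,k,l in O:
        l=np.array(l,float)
        if k: l=l+[p[3],0,.012]
        r.append(proj(d,[p[0]+c*l[0]-s*l[1],p[1]+s*l[0]+c*l[1],l[2]])-px)
    return np.ravel(r)
x0=[*at_z(T,353,167,.012)[:2],-.25,-.02]
q=least_squares(f,x0,loss='soft_l1')
print(x0,q.x,np.round(f(q.x).reshape(-1,2),1).tolist())
p=q.x;c,s=np.cos(p[2]),np.sin(p[2])
for n,l in dict(knob=(.02,0),stop=(.088,0),front=(p[3]-.074,0)).items(): print(n,p[0]+c*l[0]-s*l[1],p[1]+s*l[0]+c*l[1])
for d,n in((T,'T'),(S,'S')): print(n,at_z(d,*(ft(284,195) if n=='T' else fs(253,85)),.112))
# tool frame
from scipy.spatial.transform import Rotation as R
from station import arm
st=arm.get_state();M=R.from_rotvec(st['tcp_rot']).as_matrix();print(M.round(3),st['joints'])
```

```text
[np.float64(0.5527534600230436), np.float64(-0.06717110240947119), -0.25, -0.02] [ 0.55443014 -0.06293782 -0.28976409 -0.00567574] [[-1.6, -0.4], [-0.9, 0.0], [-2.1, -0.6], [-0.3, -0.1], [-0.6, 0.0], [-0.4, 0.4], [0.6, -1.5], [0.2, -1.4], [-0.4, -0.5], [-0.7, 0.4], [0.2, -1.0], [-0.8, -1.4], [-0.1, -0.9], [-1.4, -1.0]]
knob 0.5735963682853503 -0.06865234438353737
stop 0.6387615372743364 -0.08808172292833075
front 0.4780759782245364 -0.04017237807589921
T [ 0.5733597  -0.06951082  0.112     ]
S [ 0.57344703 -0.06647495  0.112     ]
[[ 0.946  0.323 -0.001]
 [ 0.323 -0.946  0.002]
 [-0.    -0.002 -1.   ]] [ 1.21553153  0.61581629 -0.01260787  1.42475832  0.0081117   1.10339693
 -0.04039636]
```

```bash
python3 -m handwheel '[[[0,0,-0.05],[0.02,0.045,0],0],[[0,0,-0.1],[0.04,0.09,0],0],[[0,0,-0.15],[0.06,0.135,0],0],[[0,0,-0.2],[0.075,0.175,0],0],[[0,0,-0.25],[0.09,0.21,0],0],[[0,0,-0.3],[0.105,0.245,0],0],[[0,0,-0.35],[0.12,0.28,0],0],[[0,0,-0.4],[0.135,0.315,0],0],[[0,0,-0.45],[0.15,0.35,0],0],[[0,0,-0.5],[0.165,0.385,0],0],[[0,0,-0.5],[0.165,0.385,0],0],[[0,0,-0.5],[0.165,0.385,0],0]]' 40
```

```text
t: 1.1
ee_pos: [0.3761, -0.227, 0.3037]
tcp_rot: [-3.13, 0.256, 0.0]
force: [-0.6, -0.9, 1.5]
opening: 0.0001
finger_force: 0.0
```

```bash
python3 -m handwheel '[[[0,0,-0.06],[0.015,0.035,0],0],[[0,0,-0.12],[0.03,0.07,0],0],[[0,0,-0.12],[0.045,0.105,-0.01],0],[[0,0,-0.12],[0.06,0.14,-0.03],0],[[0,0,-0.12],[0.07,0.175,-0.06],0],[[0,0,-0.12],[0.08,0.193,-0.09],0],[[0,0,-0.12],[0.08,0.193,-0.12],0],[[0,0,-0.12],[0.08,0.193,-0.15],0],[[0,0,-0.12],[0.08,0.193,-0.17],0],[[0,0,-0.12],[0.08,0.193,-0.17],0],[[0,0,-0.12],[0.08,0.193,-0.17],0]]'
python3 - <<'E'
from station import get_image
import cv2,pickle
d=get_image("wrist"); pickle.dump(d,open('pics/w1.pkl','wb')); cv2.imwrite('pics/w1.png',d['image'][:,:,::-1])
E
```

```text
t: 2.02
ee_pos: [0.4546, -0.0387, 0.1332]
tcp_rot: [3.107, -0.459, -0.004]
force: [-0.6, 0.7, 0.5]
opening: -0.0002
finger_force: 0.0
```

View pics/w1.png

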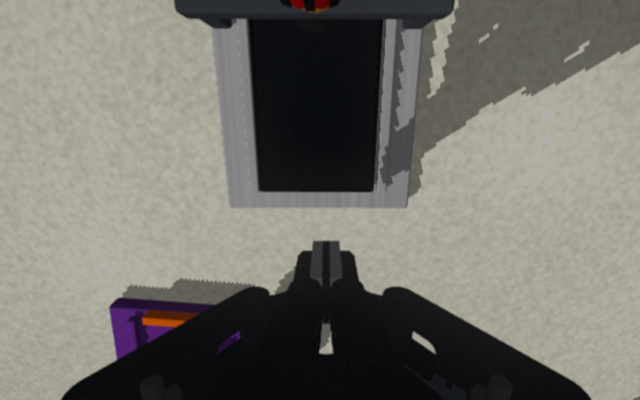

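The wrist view shows the phone's front edge at (258,191)–(373,191), the bed's front edge at (230,207)–(410,207) and the fingertips at (326,245). The tool is well aligned with the press. I'll refine the numbers.

Run:
```python
import pickle,numpy as np
from h import *
d=pickle.load(open('pics/w1.pkl','rb'))
for u,v,z in((258,191,.021),(373,191,.021),(230,207,.012),(410,207,.012)): print(at_z(d,u,v,z).round(4))
a=at_z(d,258,191,.021)-at_z(d,373,191,.021);print('edge len',np.linalg.norm(a),'yaw',-np.arctan2(a[0],a[1]))
b=at_z(d,230,207,.012)-at_z(d,410,207,.012);print(np.linalg.norm(b),-np.arctan2(b[0],b[1]))
m=(at_z(d,258,191,.021)+at_z(d,373,191,.021))/2; m2=(at_z(d,230,207,.012)+at_z(d,410,207,.012))/2
print(m,m2)
print(at_z(d,326,245,.06))
```

```text
[ 0.4891 -0.0054  0.021 ]
[ 0.4683 -0.0744  0.021 ]
[0.4821 0.0192 0.012 ]
[ 0.4473 -0.096   0.012 ]
edge len 0.07205626036537803 yaw -0.29374848732391606
0.1203644459259487 -0.29383237235123216
[ 0.47868765 -0.0398854   0.021     ] [ 0.46470562 -0.03838981  0.012     ]
[ 0.45970125 -0.04091846  0.06      ]
```

```bash
python3 -m handwheel '[[[0,0,0],[0.002,0.005,-0.015],0],[[0,0,0],[0.002,0.005,-0.03],0],[[0,0,0],[0.002,0.005,-0.04],0],[[0,0,0],[0.002,0.005,-0.044],0],[[0,0,0],[0.002,0.005,-0.044],0],[[0,0,0],[0.002,0.005,-0.044],0]]'
python3 -m handwheel '[[[0,0,0],[0.002,-0.0006,0],0],[[0,0,0],[0.004,-0.0012,0],0],[[0,0,0],[0.006,-0.0018,0],0],[[0,0,0],[0.008,-0.0024,0],0],[[0,0,0],[0.008,-0.0024,0],0]]'
```

```text
t: 2.57
ee_pos: [0.4577, -0.0326, 0.091]
tcp_rot: [-3.108, 0.457, -0.004]
force: [-0.1, -0.6, 0.5]
opening: -0.0005
finger_force: 0.0
t: 2.98
ee_pos: [0.4657, -0.0347, 0.0901]
tcp_rot: [-3.108, 0.456, -0.002]
force: [0.7, 0.3, 0.3]
opening: 0.0001
finger_force: 0.0
```

```bash
python3 -m handwheel '[[[0,0,0],[0,0,-0.0015],0],[[0,0,0],[0.0014,-0.0004,-0.0015],0],[[0,0,0],[0.0029,-0.0009,-0.0015],0],[[0,0,0],[0.0043,-0.0013,-0.0015],0],[[0,0,0],[0.0057,-0.0017,-0.0015],0],[[0,0,0],[0.0072,-0.0022,-0.0015],0],[[0,0,0],[0.0086,-0.0026,-0.0015],0],[[0,0,0],[0.01,-0.003,-0.0015],0],[[0,0,0],[0.0115,-0.0035,-0.0015],0],[[0,0,0],[0.013,-0.004,-0.0015],0],[[0,0,0],[0.0145,-0.0044,-0.0015],0],[[0,0,0],[0.0145,-0.0044,-0.0015],0]]'
python3 - <<'E'
from station import get_image
import cv2,pickle
d=get_image("wrist"); pickle.dump(d,open('pics/w2.pkl','wb')); cv2.imwrite('pics/w2.png',d['image'][:,:,::-1])
E
```

```text
t: 3.98
ee_pos: [0.4801, -0.0392, 0.0884]
tcp_rot: [-3.108, 0.456, -0.002]
force: [1.2, -0.6, -0.4]
opening: 0.0002
finger_force: 0.1
```

View pics/w2.png

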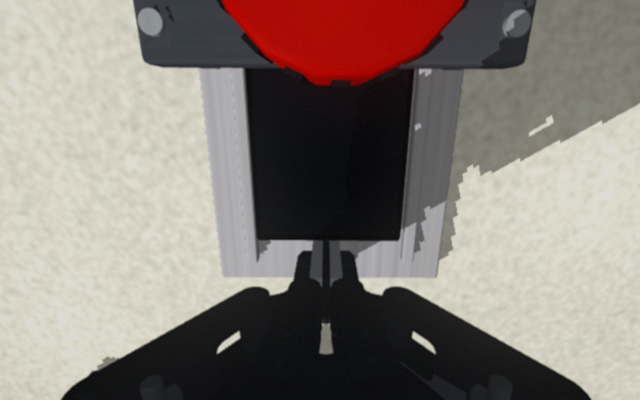

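The phone's front edge is at row 240 (258..400), the bed's front edge at row 277 (222..437), and the fingertips touch or almost touch the phone at (326,240).

```bash
cat >> h.py <<'E'
def gap(d,pv,pu,bv,bu):
    n=np.array([.957,-.2896,0]); print('front edge press x',-.095+n@(at_z(d,pu,pv,.021)-at_z(d,bu,bv,.012)))
E
python3 - <<'E'
import pickle
from h import *
d=pickle.load(open('pics/w2.pkl','rb'))
gap(d,240,329,277,329)
d=pickle.load(open('pics/w1.pkl','rb'));gap(d,191,316,207,318)
im=pickle.load(open('pics/w2.pkl','rb'))['image']; print(im[228:290:2,285].sum(1).tolist()); print(im[225:290:2,380].sum(1).tolist())
E
```

```text
front edge press x -0.0682442972604953
front edge press x -0.08118601976224471
[71, 69, 65, 63, 64, 54, 400, 519, 516, 509, 514, 516, 510, 513, 510, 512, 511, 510, 510, 509, 511, 507, 503, 506, 518, 604, 620, 622, 616, 609, 623]
[51, 53, 49, 58, 53, 56, 52, 69, 381, 488, 488, 483, 484, 484, 480, 483, 487, 486, 488, 484, 487, 488, 491, 486, 493, 489, 553, 627, 630, 625, 618, 632, 644]
```

```bash
python3 -m handwheel '[[[0,0,0],[0.001,-0.0003,0],0],[[0,0,0],[0.002,-0.0006,0],0],[[0,0,0],[0.003,-0.0009,0],0],[[0,0,0],[0.004,-0.0012,0],0],[[0,0,0],[0.005,-0.0015,0],0],[[0,0,0],[0.006,-0.0018,0],0],[[0,0,0],[0.0065,-0.002,0],0],[[0,0,0],[0.0065,-0.002,0],0]]'
python3 -m handwheel '[[[0,0,0],[0.0005,-0.00015,0],0],[[0,0,0],[0.001,-0.0003,0],0],[[0,0,0],[0.001,-0.0003,0],0]]'
python3 - <<'E'
from station import get_image,arm
import pickle
from h import *
d=get_image("wrist");im=d['image'].astype(int).sum(2)
for c in(285,380):
    col=im[200:330,c]; pv=200+np.argmax(col>250); bv=pv+8+np.argmax(col[pv-200+8:]>540 ); print(pv,bv); gap(d,pv-.5,c,bv-.5,c)
print(arm.get_state()['force'])
E
```

```text
t: 4.7
ee_pos: [0.4864, -0.0411, 0.0884]
tcp_rot: [-3.108, 0.456, -0.002]
force: [-0.8, 0.5, 1.8]
opening: 0.0
finger_force: 0.6
t: 4.95
ee_pos: [0.4866, -0.0412, 0.0884]
tcp_rot: [-3.108, 0.456, 0.001]
force: [-3.2, 0.8, 3.0]
opening: 0.0001
finger_force: 1.2
240 288
front edge press x -0.0611874887959773
241 288
front edge press x -0.06175195988449532
[-2.57015803  0.78233091  2.20778313]
```

```bash
python3 -m handwheel '[[[0,0,0],[0.0005,-0.00015,0],0],[[0,0,0],[0.001,-0.0003,0],0],[[0,0,0],[0.001,-0.0003,0],0],[[0,0,0],[0.001,-0.0003,0],0]]'
python3 -m handwheel '[[[0,0,0],[0.0005,-0.00015,0],0],[[0,0,0],[0.001,-0.0003,0],0],[[0,0,0],[0.001,-0.0003,0],0],[[0,0,0],[0.001,-0.0003,0],0]]'
```

```text
t: 5.33
ee_pos: [0.4881, -0.0416, 0.0884]
tcp_rot: [-3.108, 0.456, -0.001]
force: [-1.3, 0.7, 1.7]
opening: 0.0004
finger_force: 1.0
t: 5.67
ee_pos: [0.4882, -0.0417, 0.0884]
tcp_rot: [-3.108, 0.455, 0.002]
force: [-3.5, 1.6, 3.5]
opening: -0.0001
finger_force: 2.1
```

```bash
for i in 1 2; do :; done; python3 -m handwheel '[[[0,0,0],[0.0005,-0.00015,0],0],[[0,0,0],[0.001,-0.0003,0],0],[[0,0,0],[0.001,-0.0003,0],0],[[0,0,0],[0.001,-0.0003,0],0]]'
python3 -m handwheel '[[[0,0,0],[0.0005,-0.00015,0],0],[[0,0,0],[0.001,-0.0003,0],0],[[0,0,0],[0.001,-0.0003,0],0],[[0,0,0],[0.001,-0.0003,0],0]]'
python3 - <<'E'
from station import get_image,arm
import pickle
from h import *
d=get_image("wrist");im=d['image'].astype(int).sum(2)
for c in(285,380):
    col=im[200:330,c]; pv=200+np.argmax(col>250); bv=pv+8+np.argmax(col[pv-200+8:]>540 ); print(pv,bv); gap(d,pv-.5,c,bv-.5,c)
print(arm.get_state()['force'])
E
```

```text
t: 6.0
ee_pos: [0.4884, -0.0417, 0.0883]
tcp_rot: [-3.108, 0.455, 0.006]
force: [-5.6, 1.6, 5.5]
opening: -0.0001
finger_force: 2.9
t: 6.33
ee_pos: [0.4886, -0.0418, 0.0882]
tcp_rot: [-3.108, 0.455, 0.009]
force: [-7.3, 2.5, 5.7]
opening: 0.0001
finger_force: 3.6
241 249
front edge press x -0.08589807184932527
242 291
front edge press x -0.060227166626191174
[-6.04289759  2.67559252  5.47503145]
```

The phone is home: its edge reads -60.2 mm and the force climbs steadily to 7.7 N. Next I back off, rise, and open the gripper.

```bash
python3 -m handwheel '[[[0,0,0],[-0.005,0.0015,0],0],[[0,0,0],[-0.012,0.0036,0],0],[[0,0,0],[-0.02,0.006,0],0],[[0,0,0],[-0.02,0.006,0.03],0],[[0,0,0],[-0.02,0.006,0.06],1],[[0,0,0],[-0.02,0.006,0.09],1],[[0,0,0],[-0.02,0.006,0.12],1],[[0,0,0],[-0.02,0.006,0.15],1],[[0,0,0],[-0.02,0.006,0.17],1],[[0,0,0],[-0.02,0.006,0.17],1],[[0,0,0],[-0.02,0.006,0.17],1]]'
python3 - <<'E'
from station import get_image,arm
import pickle,cv2
d=get_image("wrist"); pickle.dump(d,open('pics/w3.pkl','wb')); cv2.imwrite('pics/w3.png',d['image'][:,:,::-1])
s=arm.get_state();print(s['joints'].round(3),s['wrist_torque'],s['force'])
E
```

```text
t: 7.3
ee_pos: [0.4714, -0.0365, 0.2594]
tcp_rot: [-3.108, 0.456, -0.007]
force: [0.3, 0.8, -1.4]
opening: 0.0828
finger_force: 0.0
[ 0.033  0.402 -0.003  1.981  0.002  0.757 -1.833] [ 0.00077458  0.01373705 -0.0114773 ] [ 0.40566989 -0.28562351  0.12077382]
```

View pics/w3.png

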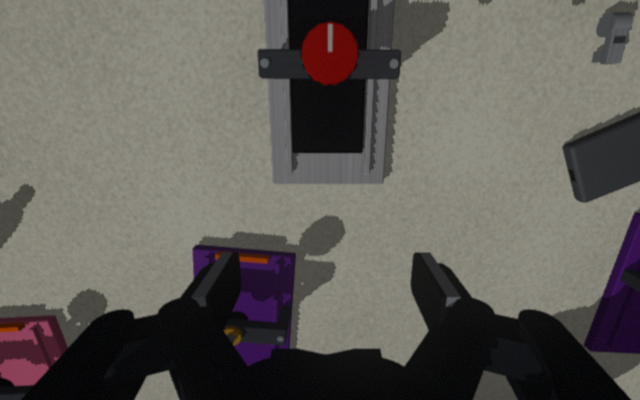

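The wrist view shows the knob's top centre at (330,53) and the phone's front edge at row 153. The fingers are open and clear.

Run:
```python
import pickle,cv2
from h import *
d=pickle.load(open('pics/w3.pkl','rb'));im=d['image'].astype(int)
m=((im[...,0]>90)&(im[...,1]<60)&(im[...,2]<60)).astype('uint8');m[120:]=0
n,l,s,c=cv2.connectedComponentsWithStats(m);i=1+np.argmax(s[1:,4]);print(s[i],c[i])
x,y,w,h=s[i][:4]
for u,v in(c[i],(x+w/2-.5,y+h/2-.5),(330,53)):print(at_z(d,u,v,.112))
print(at_z(d,x,52,.112)-at_z(d,x+w-1,52,.112))
gap(d,153,329,183,329)
u=[(264,63),(393,63)];print((at_z(d,*u[0],.058)+at_z(d,*u[1],.058))/2)
```

```text
[ 302   23   55   61 2444] [328.89566285  53.8314239 ]
[ 0.57381997 -0.06962949  0.112     ]
[ 0.57427682 -0.06983614  0.112     ]
[ 0.57408864 -0.07046365  0.112     ]
[0.01015291 0.03385513 0.        ]
front edge press x -0.06108837234406385
[ 0.57440703 -0.06996509  0.058     ]
```

```bash
python3 -m handwheel '[[[0,0,0.12],[0.012,-0.004,0],1],[[0,0,0.24],[0.024,-0.008,0],1],[[0,0,0.36],[0.036,-0.012,0],1],[[0,0,0.48],[0.048,-0.016,0],1],[[0,0,0.6],[0.06,-0.02,0],1],[[0,0,0.72],[0.072,-0.024,0],1],[[0,0,0.84],[0.084,-0.028,0],1],[[0,0,0.96],[0.096,-0.032,0],1],[[0,0,1.08],[0.103,-0.0335,0],1],[[0,0,1.2],[0.103,-0.0335,0],1],[[0,0,1.32],[0.103,-0.0335,0],1],[[0,0,1.44],[0.103,-0.0335,0],1]]'
python3 -m handwheel '[[[0,0,0.06],[0,0,-0.02],1],[[0,0,0.06],[0,0,-0.02],1],[[0,0,0.06],[0,0,-0.02],1]]'
```

```text
t: 8.35
ee_pos: [0.5732, -0.07, 0.2559]
tcp_rot: [-2.63, -1.713, 0.004]
force: [0.9, -0.2, 0.2]
opening: 0.0857
finger_force: 0.0
t: 8.6
ee_pos: [0.5726, -0.0701, 0.2359]
tcp_rot: [-2.583, -1.781, 0.006]
force: [1.2, -0.2, 0.0]
opening: 0.0855
finger_force: 0.0
```

```bash
python3 -m handwheel '[[[0,0,0],[0.0015,0,-0.02],1],[[0,0,0],[0.0015,0,-0.04],1],[[0,0,0],[0.0015,0,-0.06],1],[[0,0,0],[0.0015,0,-0.075],1],[[0,0,0],[0.0015,0,-0.083],1],[[0,0,0],[0.0015,0,-0.083],1],[[0,0,0],[0.0015,0,-0.083],1]]'
```

```text
t: 9.18
ee_pos: [0.5757, -0.0698, 0.1556]
tcp_rot: [-2.585, -1.785, -0.0]
force: [0.4, -0.8, 0.3]
opening: 0.0857
finger_force: 0.0
```

```bash
python3 -m handwheel '[[[0,0,0],[0,0,0],0.3],[[0,0,0],[0,0,0],0.3],[[0,0,0],[0,0,0],0.2],[[0,0,0],[0,0,0],0.2],[[0,0,0],[0,0,0],0.2],[[0,0,0],[0,0,0],0.2],[[0,0,0],[0,0,0],0.2],[[0,0,0],[0,0,0],0.2]]' 40; python3 -c "
from station import arm
s=arm.get_state();print(s['wrist_torque'],s['joints'])"
```

```text
t: 9.85
ee_pos: [0.5747, -0.0696, 0.1565]
tcp_rot: [-2.585, -1.784, 0.002]
force: [-2.7, 0.1, 5.3]
opening: 0.0371
finger_force: 39.5
[ 0.16682213  0.70120719 -0.06496223] [ 0.30102461  0.70889372 -0.35123637  1.78054575  0.34859011  0.71508293
 -0.60064732]
```

```bash
cat > t.py <<'E'
from station import arm
import math
s=arm.get_state();r=s['tcp_rot']
print('t %.2f yaw %.3f z %.4f F %s T %s grip %.0f q7 %.2f'%(s['t'],2*math.atan2(r[1],r[0]),s['ee_pos'][2],s['force'].round(1),s['wrist_torque'].round(3),s['finger_force'],s['joints'][6]))
E
python3 t.py
python3 -m handwheel '[[[0,0,-0.1],[0,0,-0.0004],0.2],[[0,0,-0.2],[0,0,-0.0008],0.2],[[0,0,-0.3],[0,0,-0.0012],0.2]]' 50 >/dev/null; python3 t.py
python3 -m handwheel '[[[0,0,-0.1],[0,0,-0.0004],0.2]]'>/dev/null; python3 t.py
python3 -m handwheel '[[[0,0,-0.1],[0,0,-0.0004],0.2]]'>/dev/null; python3 t.py
python3 -m handwheel '[[[0,0,-0.1],[0,0,-0.0004],0.2]]'>/dev/null; python3 t.py
python3 -m handwheel '[[[0,0,-0.1],[0,0,-0.0004],0.2]]'>/dev/null; python3 t.py
```

```text
t 9.85 yaw -5.075 z 0.1565 F [-2.7  0.1  5.3] T [ 0.167  0.701 -0.065] grip 40 q7 -0.60
t 10.10 yaw -5.378 z 0.1553 F [-3.3  0.5  6.2] T [0.128 0.681 0.2  ] grip 49 q7 -0.83
t 10.18 yaw -5.478 z 0.1549 F [-2.4  2.   5.5] T [0.118 0.639 0.304] grip 49 q7 -0.90
t 10.27 yaw -5.578 z 0.1545 F [-3.2 -0.1  5.6] T [0.11  0.61  0.301] grip 49 q7 -0.98
t 10.35 yaw -5.678 z 0.1542 F [-2.5 -0.2  6.4] T [0.116 0.609 0.253] grip 49 q7 -1.05
t 10.43 yaw -5.778 z 0.1538 F [-2.2 -0.5  5.4] T [0.108 0.606 0.213] grip 49 q7 -1.13
```

```bash
python3 -m handwheel '[[[0,0,-0.05],[0,0,-0.0002],0.2]]'>/dev/null; python3 t.py
python3 -m handwheel '[[[0,0,-0.05],[0,0,-0.0002],0.2]]'>/dev/null; python3 t.py
python3 -m handwheel '[[[0,0,-0.05],[0,0,-0.0002],0.2]]'>/dev/null; python3 t.py
python3 -m handwheel '[[[0,0,-0.05],[0,0,-0.0002],0.2]]'>/dev/null; python3 t.py
python3 -m handwheel '[[[0,0,-0.05],[0,0,-0.0002],0.2]]'>/dev/null; python3 t.py
python3 -m handwheel '[[[0,0,-0.05],[0,0,-0.0002],0.2]]'>/dev/null; python3 t.py
python3 -m handwheel '[[[0,0,-0.05],[0,0,-0.0002],0.2]]'>/dev/null; python3 t.py
python3 -m handwheel '[[[0,0,-0.05],[0,0,-0.0002],0.2]]'>/dev/null; python3 t.py
```

```text
t 10.52 yaw 0.456 z 0.1536 F [-2.3  0.5  5.3] T [0.096 0.641 0.193] grip 49 q7 -1.16
t 10.60 yaw 0.408 z 0.1534 F [-2.7  0.9  5.2] T [0.08  0.571 0.248] grip 49 q7 -1.20
t 10.68 yaw 0.358 z 0.1532 F [-1.7 -1.   5.9] T [0.058 0.561 0.222] grip 49 q7 -1.24
t 10.77 yaw 0.308 z 0.1530 F [-2.8 -1.1  5.8] T [0.119 0.567 0.191] grip 49 q7 -1.27
t 10.85 yaw -6.025 z 0.1528 F [-2.9 -0.4  6.1] T [0.014 0.632 0.28 ] grip 49 q7 -1.31
t 10.93 yaw 0.208 z 0.1526 F [-3.2 -0.1  6. ] T [0.06  0.563 0.306] grip 49 q7 -1.34
t 11.02 yaw 0.158 z 0.1525 F [-3.7 -0.8  6.8] T [0.052 0.574 0.279] grip 49 q7 -1.38
t 11.10 yaw 0.108 z 0.1523 F [-2.9 -0.8  6.1] T [0.078 0.59  0.286] grip 49 q7 -1.42
```

```bash
python3 -m handwheel '[[[0,0,-0.05],[0,0,-0.0002],0.2]]'>/dev/null; python3 t.py
python3 -m handwheel '[[[0,0,-0.05],[0,0,-0.0002],0.2]]'>/dev/null; python3 t.py
python3 -m handwheel '[[[0,0,-0.05],[0,0,-0.0002],0.2]]'>/dev/null; python3 t.py
python3 -m handwheel '[[[0,0,-0.05],[0,0,-0.0002],0.2]]'>/dev/null; python3 t.py
python3 -m handwheel '[[[0,0,-0.05],[0,0,-0.0002],0.2]]'>/dev/null; python3 t.py
python3 -m handwheel '[[[0,0,-0.05],[0,0,-0.0002],0.2]]'>/dev/null; python3 t.py
python3 -m handwheel '[[[0,0,-0.05],[0,0,-0.0002],0.2]]'>/dev/null; python3 t.py
python3 -m handwheel '[[[0,0,-0.05],[0,0,-0.0002],0.2]]'>/dev/null; python3 t.py
```

```text
t 11.18 yaw 0.058 z 0.1521 F [-1.8  0.2  6.2] T [0.074 0.58  0.245] grip 49 q7 -1.45
t 11.27 yaw 0.008 z 0.1519 F [-2.5  0.2  5.7] T [0.014 0.552 0.252] grip 49 q7 -1.49
t 11.35 yaw -0.042 z 0.1517 F [-2.7 -0.   7.2] T [0.054 0.633 0.286] grip 49 q7 -1.53
t 11.43 yaw -0.092 z 0.1516 F [-2.5 -1.   7.2] T [0.039 0.663 0.228] grip 49 q7 -1.56
t 11.52 yaw -0.142 z 0.1514 F [-3.4 -0.4  7.9] T [0.03  0.624 0.318] grip 49 q7 -1.60
t 11.60 yaw -0.192 z 0.1512 F [-2.9  0.1  6.7] T [0.078 0.589 0.293] grip 49 q7 -1.64
t 11.68 yaw -0.242 z 0.1510 F [-2.4 -0.1  6.5] T [0.065 0.581 0.291] grip 49 q7 -1.67
t 11.77 yaw -0.292 z 0.1508 F [-3.9 -0.4  8.2] T [0.035 0.631 0.337] grip 49 q7 -1.71
```

```bash
python3 -m handwheel '[[[0,0,-0.05],[0,0,-0.0002],0.2]]'>/dev/null; python3 t.py
python3 -m handwheel '[[[0,0,-0.05],[0,0,-0.0002],0.2]]'>/dev/null; python3 t.py
python3 -m handwheel '[[[0,0,-0.05],[0,0,-0.0002],0.2]]'>/dev/null; python3 t.py
python3 -m handwheel '[[[0,0,-0.05],[0,0,-0.0002],0.2]]'>/dev/null; python3 t.py
python3 -m handwheel '[[[0,0,-0.05],[0,0,-0.0002],0.2]]'>/dev/null; python3 t.py
```

```text
t 11.85 yaw -0.342 z 0.1507 F [-3.7  0.3  7.4] T [0.036 0.608 0.295] grip 49 q7 -1.74
t 11.93 yaw -0.392 z 0.1505 F [-4.  -0.6  7.5] T [0.015 0.612 0.322] grip 49 q7 -1.78
t 12.02 yaw -0.442 z 0.1503 F [-3.  -0.7  7.8] T [0.019 0.671 0.373] grip 50 q7 -1.82
t 12.10 yaw -0.492 z 0.1501 F [-3.7 -0.7  8.1] T [0.    0.649 0.366] grip 50 q7 -1.85
t 12.18 yaw -0.542 z 0.1499 F [-4.5 -0.2  8.7] T [0.034 0.684 0.405] grip 50 q7 -1.89
```

```bash
cat > fit.py <<'E'
import numpy as np,sys
from scipy.optimize import curve_fit
T=[.304,.301,.253,.213,.193,.248,.222,.191,.28,.306,.279,.286,.245,.252,.286,.228,.318,.293,.291,.337,.295,.322,.373,.366,.405]+[float(a) for a in sys.argv[1:]]
p=np.r_[.4,.5,.6,.7,np.arange(.75,.75+.05*(len(T)-4)-.001,.05)]
g=lambda x,b,x0:b+.19*np.maximum(0,x-x0)
for k in(0,2,4):
    q,c=curve_fit(g,p[k:],T[k:],[.25,1.2]);print(q,c.diagonal()**.5,'now',p[-1],'N',(p[-1]-q[1])*47.7)
h=lambda x,x0:g(x,.25,x0)
q,c=curve_fit(h,p,T,[1.2]);print(q,c**.5)
E
python3 fit.py
```

```text
[0.25546154 1.16778003] [0.00974656 0.07404185] now 1.7500000000000009 N 27.771892655935446
[0.2471     1.12663968] [0.0105134  0.07360068] now 1.7500000000000009 N 29.73428744665211
[0.250625   1.14519231] [0.01200729 0.08032106] now 1.7500000000000009 N 28.849326950127562
[1.14190283] [[0.05057796]]
```

The fit puts first touch at about 1.15 rad and about 28 N now, which is on target. Letting go.

```bash
python3 -m handwheel '[[[0,0,0],[0,0,0],0.2],[[0,0,0],[0,0,0],0.5],[[0,0,0],[0,0,0],0.7],[[0,0,0],[0,0,0],1],[[0,0,0],[0,0,0],1],[[0,0,0],[0,0,0],1],[[0,0,0],[0,0,0],1]]'
python3 -m handwheel '[[[0,0,0],[0,0,0.01],1],[[0,0,0],[0,0,0.03],1],[[0,0,0],[0,0,0.06],1],[[0,0,0],[0,0,0.09],1],[[0,0,0],[-0.03,0,0.11],1],[[0,0,0],[-0.06,0,0.11],1],[[0,0,0],[-0.1,0,0.11],1],[[0,0,0],[-0.1,0,0.11],1],[[0,0,0],[-0.1,0,0.11],1]]'
python3 t.py
python3 - <<'E'
from station import get_image
import cv2,pickle
d=get_image("wrist"); pickle.dump(d,open('pics/w4.pkl','wb')); cv2.imwrite('pics/w4.png',d['image'][:,:,::-1])
E
```

```text
t: 12.77
ee_pos: [0.5754, -0.0699, 0.1482]
tcp_rot: [-3.027, 0.84, 0.0]
force: [0.1, 0.4, -0.4]
opening: 0.0856
finger_force: 0.0
t: 13.52
ee_pos: [0.4722, -0.07, 0.2588]
tcp_rot: [3.027, -0.842, -0.004]
force: [0.9, 0.1, -0.1]
opening: 0.0854
finger_force: 0.0
t 13.52 yaw -0.542 z 0.2588 F [ 0.9  0.1 -0.1] T [ 0.019 -0.075 -0.019] grip 0 q7 -1.90
```

View pics/w4.png

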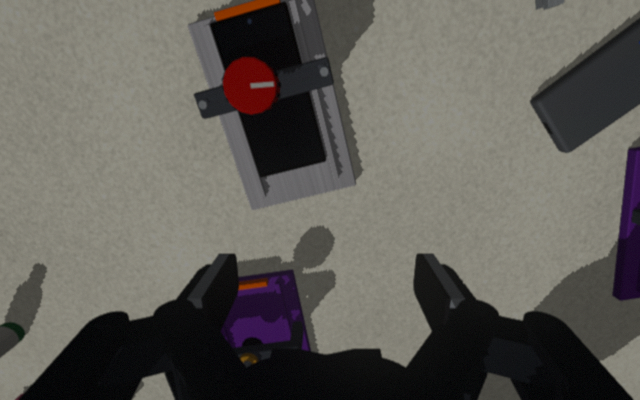

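The phone's end meets the orange stop at (250,8). The knob mark at (250,86)→(273,85) has turned about 102° (1.78 rad) from press +x. That agrees with the hand's 1.75 rad, so nothing slipped. The gripper is clear, so I'm handing in.

```bash
python3 -c "
from station import job
print(job.sign_off())"
```

```text
the job is handed in; nothing more can be done
None
```

The phone is home against the orange stop and clamped with an estimated 28–30 N, the gripper has let go, and the job is handed in; sign-off returned no verdict.

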